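# Start the soldering fume hood and raise its counterweighted sash to the working mark

## Robot

A 6-joint arm with a two-finger parallel gripper is mounted at the origin on a cart in front of the work surface, level with it; the furniture and walls round the work are solid. World frame = base frame: x ahead of the robot, y to its left, z up, the work surface at z = 0. Lengths are in mm, angles in rad, forces in N, time in s.
With the tool pointing down it reaches from about 400 to 925 mm from the base axis. Payload 12.5 kg.
Tool frame: the origin (TCP) lies on the front face of the gripper's body, between the roots of the fingers; the fingertips stand 78 mm ahead of it and the grasp point (between the pads) lies 59 mm ahead of it (env.nose_length is the distance from the TCP to the fingertips, in mm); z points along the fingers, y is the line along which they close (so a half turn about z gives the same grasp; the last joint's range is limited). The gripper opens to 95 mm and grips with 3 to 60 N. Pads are 20 mm wide; open, the fingers measure 119 mm over their backs; the gripper's body (75 mm by 180 mm) begins 59 mm behind the grasp point.
Start: joints at [1.232, 0.491, 1.559, -0, 1.092, -0.106], TCP at [144.168, 608.156, 292.261] pointing down, gripper open.
Joint ranges: [-3.1, 3.1], [-0.84, 2.19], [0.05, 2.79], [-1.13, 4.28], [0.06, 2.93], [-2.69, 2.69]. Speed limits (rad/s): [2.22, 2.22, 2.79, 3.14, 3.14, 3.14].

## Interface

Orientations are given as [roll, pitch, yaw] about the fixed x, y, z axes, in that order (R = Rz(yaw) Ry(pitch) Rx(roll)).
In Python, from cell import env gives the robot as it stands.
- The arm moves only by the tool jog_arm, never from a script. Its argument "motion" is a list of rows, each a list of 7 numbers: the turn, a rotation vector about the tool's x, y, z in degrees, then the shift along the tool's x, y, z in mm, then the finger opening in mm, from 0 to 95.1. In form: [[wx, wy, wz, x, y, z, hand], ...]. A call has 1 to 10 rows; each row shifts and turns the commanded pose from where the row before left it, along the tool's axes as they then stand; what a row does not reach is not made up. A row lasts 1/8 s, in which the tool goes at most 62.5 mm and 10.7 degrees, less where a joint would pass 70% of its speed; a pose out of reach is approached as far as the arm can. A call is refused whole if a number of a shift passes 62.5 or a number of a turn 10.7, either way. A call with a gripper value outside its range is refused whole. The fingers move at their own pace and stop on an object; the grip force is fixed at half the most. Time passes only in rows, so rows that do not move let the fingers close. It gives the time, the measured TCP pose, the force, the opening and the grip force at its end, in the units of the state.
- env.state(): the state, without advancing time (a new reading comes with each control period).
- env.read_camera(name): name is "side" or "top" or "wrist"; returns a dict with "color" (420x560x3 uint8, red, green, blue), "z_map" (420x560 float32, mm along the optical axis (not along the pixel's ray), 0 where there is no reading), "camera_matrix" (3x3 intrinsics, pixels), "world_to_cam" (4x4, takes a point from world to camera coordinates). Camera axes: x right, y up, looking along -z (the intrinsics and any distortion apply to the point x, -y, -z); pixel columns grow to the right and rows downward; lengths in mm; the calibration is good to about 2 mm. A picture is of the moment at which its call begins.
- env.job_done(): hands the job in; it is judged then, once.
Trained networks look in the newest picture that a camera, given by its name, has taken for a name from the list of things; names that differ only in an ending like _2 or _b are one class to them, and where a whole thing is asked for, a point or a joint stands for the part that bears it (a point fixed in the world has none). Each returns a list of dicts, best first, with "score" (0 to 1); they miss things now and then, are a little off and sometimes report something else, mostly with a low value. They report only what shows in the picture. A call takes as long as a camera call.
- env.recognise(camera, thing): "location" ([column, row] in pixels, amid what is visible of it).
The state is a dict: "t": time; "joints": joint angles; "qvel": joint speeds; "tau": joint torques, N m; "eef_pos": TCP position; "tcp_rot": TCP orientation; "ft_force": force on the tool from outside, world axes, zero at the start; "moment": the same for the moment, N m; "opening": opening from 0.0 (shut) to 1.0 (fully open); "grip_force": force on a finger pad.
Only numpy, scipy, OpenCV 4.12 (cv2) and the standard library are available. Lean on these libraries where they do the work, as an engineer would, in place of code of your own. Each camera call takes 0.05 s, during which the arm holds its last target. There are 200 camera calls.

## Task

Get the small fume hood ready for soldering: switch its fan on by pressing in the green-dot half of the black rocker switch on its right post, then put the fingertips beneath the lip of the shut window and gently push the window up until the lip is level with the point of the red arrow on the left post. The window is counterweighted and stays where you leave it, so do not grip or force it, and come away from it at the end. Leave the red arrow where it is, and the flux jar, glass tumbler and chain heap by the hood undisturbed.

Things in the scene. Friction and masses are not known exactly. Their poses are not given: they have to be found in the camera images.
- hood: Fume hood fixed on the bench, 310 wide, 180 deep, 400 mm high, grey plinth 48 mm high. Origin: centre of its underside; x into the hood, y to its left, z up. Its front leans back 17 deg: 'up the slope' is (sin 17, 0, cos 17), outward normal (-cos 17, 0, sin 17). The slope starts 90 mm before the origin, 50 mm up. Posts 45 mm wide, centred at y +-132 mm, flank the window.
- sash (a joint): The window (sash), clear pane in an aluminium frame, 214 x 224 mm. Value: m slid up the slope from shut (0, as at the start) to its upper stop (0.14). A brass counterweight in a channel on the hood's left side balances it; guide friction holds it where it is left; 2 to 5 N moves it.
- lip_middle (a point): Middle of the front bead (9.6 mm thick, this point on its centre line) of the window's lip, an aluminium ledge 190 mm wide, 6 mm thick, jutting toward the robot square to the window, 37 mm beyond the posts. Shut, it is 80 mm above the bench and 30 mm before the plinth's front; open space below it. Axes: x into the hood square to the window, y left, z up the slope. Moves with the window.
- lip_index (a point): Small red index line at the left end of the window's bottom rail, by the left post, level with the middle of the lip. Axes as lip_middle. Moves with the window.
- working_mark (a point): Point of the red arrow (plate 20 x 14 mm with a brass thumbscrew, pointing at the window) clamped on the left post. Axes as lip_middle. The window is at the mark when lip_index has the same height along this z axis.
- marker (a joint): Where the red arrow is clamped, m up the slope (between 0.06 and 0.115); the window is at the mark when sash has this same value. Not to be moved.
- fan_rocker (a joint): Rocker switch of the fan: 0 = off (upper half, with the green dot, stands out by about 8 mm at its top), 0.30 rad = on (upper half pressed in flush). It stays where it is put; about 2 N pressed on the dot turns it.
- green_dot (a point): Centre of the green dot (13 mm) on the rocker's upper half. The rocker is black, 31 wide, 56 mm high, on the right post about 0.2 m above the bench; the dot is 18 mm above its pivot and moves about 5 mm inward when pressed. Axes at the start: x square into the post, y left, z up the slope.
- flux_jar: White plastic jar with purple cap, 58 mm across, 83 mm high, standing upright on the grey sheet, left in front of the hood. Origin: centre of its underside. Bystander.
- tumbler: Small clear glass tumbler, 41 mm across, 47 mm high, standing in front of the right post. Origin: centre of its underside. Bystander.
- chain: Heap of brass chain, 53 x 67 x 17 mm, lying to the right in front of the hood. Origin: centre of its underside. Bystander.

How it is judged:
By the outcome, as a careful person would: the job done as asked, in the order asked, and still so for the second after the job is handed in, with the robot touching nothing.
It also fails if it takes over 40 s, if anything falls off the work surface, if the arm or the gripper's body presses on something with over 40 N, if the wrist force passes 120 N, or if a joint passes its speed limit or range.

## Working session

There is one attempt and no reset: what is moved stays moved. The work goes in short steps, Python scripts to look and compute and a tool call to move; the robot and the scene stay as the last step left them, time stands still between calls to the robot, and variables do not carry over. Pictures are saved under pics/ and viewed, at most 10 in all, crops included, and the job is handed in when it is done.

Besides the shell and the picture viewer there is one more tool, called after "Emit:" as name([rows], argument=value, ...), one row to a line, values as JSON. jog_arm: Moves the arm, as the interface text tells. Its arguments: {"type":"object","properties":{"motion":{"type":"array"}},"required":["motion"]}

```bash
mkdir -p pics
cat > h.py <<'E'
import numpy as np, cv2
from cell import env
from scipy.spatial.transform import Rotation as R
def px2w(im,c,r,z=None):
    K=im["camera_matrix"];W=im["world_to_cam"]
    if z is None:
        p=im["z_map"][int(r)-2:int(r)+3,int(c)-2:int(c)+3];p=p[p>0];z=np.median(p) if len(p) else np.nan
    v=np.array([(c-K[0,2])/K[0,0]*z,-(r-K[1,2])/K[1,1]*z,-z,1])
    return (np.linalg.inv(W)@v)[:3]
def save(im,n): cv2.imwrite(f"pics/{n}.png",im["color"][:,:,::-1])
E
python3 - <<'E'
from h import *
np.set_printoptions(precision=1,suppress=True)
a={}
for c in("side","top"):
    im=env.read_camera(c);save(im,c+"0");a[c]=im
    print(c,[k for k in im], np.linalg.inv(im["world_to_cam"]))
    for t in "hood sash lip_middle lip_index working_mark green_dot fan_rocker flux_jar tumbler chain".split():
        for d in env.recognise(c,t)[:2]:
            print(t,round(d["score"],2),np.array(d["location"]),px2w(im,*d["location"]))
s=env.state();print(s)
E
```

```text
side ['color', 'z_map', 'camera_matrix', 'world_to_cam'] [[    1.      0.1    -0.1   372.9]
 [   -0.1     0.4    -0.9 -1068.8]
 [   -0.      0.9     0.4   610.8]
 [    0.      0.      0.      1. ]]
hood 0.81 [331.6 209.4] [ 555.7 -261.6  211.8]
sash 0.88 [284.1 232.1] [ 473.5 -101.9   76.5]
lip_middle 0.68 [280.4 232.4] [ 463.8 -106.5   78.8]
lip_index 0.64 [281.2 231.5] [ 466.3 -101.1   78.2]
green_dot 0.37 [301.8 197.7] [ 496.5 -240.3  231.9]
flux_jar 0.91 [256.2 204.7] [412.9  88.4  66.6]
flux_jar 0.22 [333.1 208.3] [ 558.5 -262.3  214.5]
tumbler 0.87 [252.2 272.6] [ 387.5 -218.2   40. ]
tumbler 0.74 [281.9 232.6] [ 467.7 -105.    77.2]
chain 0.79 [258.2 315.3] [ 394.  -336.3   12.9]
top ['color', 'z_map', 'camera_matrix', 'world_to_cam'] [[  -0.     1.    -0.1  293.1]
 [  -1.    -0.    -0.  -127.9]
 [  -0.     0.1    1.  1267.9]
 [   0.     0.     0.     1. ]]
hood 0.88 [260.9 127.7] [ 564.8 -101.2  352. ]
sash 0.89 [257.8 185.3] [508.1 -86.5 106.7]
lip_middle 0.93 [260.3 184.5] [508.6 -92.1 112.9]
lip_middle 0.69 [360.1 240. ] [ 393.9 -318.9   14.2]
lip_index 0.8 [259.9 183.8] [
[... 238 characters left out ...]
0.49 [325.3 184.2] [ 489.7 -224.   209.4]
fan_rocker 0.24 [259.5 184. ] [509.8 -90.4 112.4]
flux_jar 0.92 [169.  229.6] [414.9 109.7  89.2]
flux_jar 0.75 [262.1 124.5] [ 566.7 -103.7  364.6]
tumbler 0.48 [309.9 246.1] [ 381.4 -203.2    8. ]
chain 0.76 [361.7 242.3] [ 388.6 -322.6   13.5]
chain 0.25 [261.6 183.6] [509.8 -95.1 117. ]
{'t': 1.1, 'joints': array([ 1.2,  0.5,  1.6, -0. ,  1.1, -0.1]), 'qvel': array([ 0.,  0., -0.,  0.,  0., -0.]), 'tau': array([ -0. , -61.2, -25.8,   0.1,   0. ,   0. ]), 'eef_pos': array([144.2, 608.1, 292.2]), 'tcp_rot': array([3.1, 0. , 2.9]), 'ft_force': array([-0.8, -0. , -0.6]), 'moment': array([0., 0., 0.]), 'grip_force': 0.0, 'opening': 0.9965819289774974}
```

Run:
```python
import cv2
a=cv2.imread("pics/side0.png")[110:350,180:440];cv2.imwrite("pics/sidec.png",cv2.resize(a,None,fx=2.5,fy=2.5)[:600])
a=cv2.imread("pics/top0.png")[90:290,140:400];cv2.imwrite("pics/topc.png",cv2.resize(a,None,fx=3,fy=3))
```

```text
(no output)
```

View pics/sidec.png

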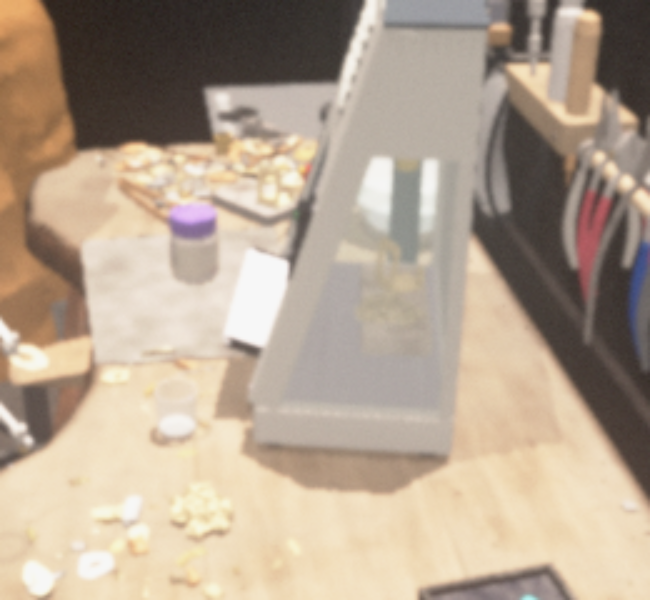

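View pics/topc.png

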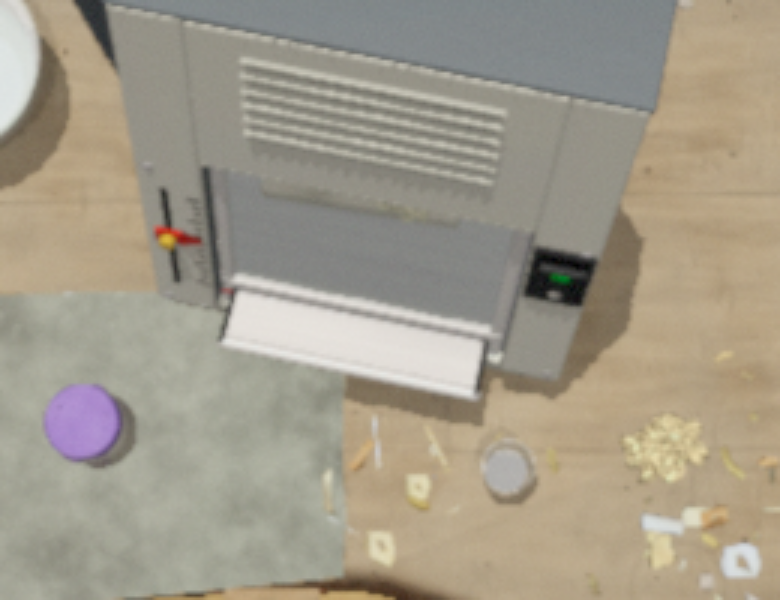

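```bash
cat > hood.py <<'E'
from h import *
s,c=np.sin(np.radians(17)),np.cos(np.radians(17))
E
python3 - <<'E'
from hood import *
np.set_printoptions(precision=1,suppress=True)
im=env.read_camera("top")
for n,p in dict(arrow=(207.3,170),idx=(216,186.7),dot=(326.7,183),lipL=(215,203.5),lipR=(298,220),lipM=(257,211.5),topL=(177,93),topR=(357,127)).items():
    print(n,px2w(im,*p))
# post planes
for poly in ([(142,100),(190,96),(200,100),(202,140),(192,150)],):pass
m=np.zeros((420,560),np.uint8)
f=lambda x,y:(140+x/3,90+y/3)
for q in ([(125,20),(175,30),(190,140),(150,150)],[(575,110),(640,115),(605,230),(550,235)],[(535,315),(575,310),(560,365),(510,365)]):
    cv2.fillPoly(m,[np.array([f(*a) for a in q],np.int32)],1)
r,cc=np.nonzero(m&(im["z_map"]>0).astype(np.uint8))
P=np.array([px2w(im,a,b,im["z_map"][b,a]) for a,b in zip(cc,r)])
for _ in range(3):
    o=P.mean(0);n=np.linalg.svd(P-o)[2][2];n*=np.sign(-n[0]);d=(P-o)@n;P=P[abs(d)<2.5*d.std()+.5]
print(o,n,np.degrees(np.arcsin(n[2])),np.degrees(np.arctan2(-n[1],-n[0])),d.std())
E
```

```text
arrow [533.5  18.1 152.8]
idx [511.9   8.5  75. ]
dot [ 490.1 -225.9  219.5]
lipL [472.2   9.3  85.5]
lipR [ 433.7 -173.6   84.1]
lipM [453.4 -83.6  84.8]
topL [613.   37.8 398.9]
topR [ 666.5 -322.     3.9]
[ 543.5 -139.   302.2] [-0.9  0.2  0.3] 17.001769326406798 -12.594371425108546 0.9091184870065752
```

```bash
cat >> hood.py <<'E'
psi=np.radians(-12.4)
hx=np.array([np.cos(psi),np.sin(psi),0]);hy=np.array([-np.sin(psi),np.cos(psi),0]);hz=np.array([0,0,1.])
up=s*hx+c*hz; out=-c*hx+s*hz
def tool(deg): # fingers deg below horizontal, into hood
    t=np.radians(deg);z=np.cos(t)*hx-np.sin(t)*hz
    return np.column_stack([np.cross(hy,z),hy,z])
def plan(wps,hand=0,lin=55,ang=10):
    """wps: (tcp position, rotation matrix)"""
    st=env.state();p=np.array(st["eef_pos"]);q=R.from_euler("xyz",st["tcp_rot"])
    print("t",st["t"],"tcp",p,"F",st["ft_force"])
    for P,M in wps:
        Q=R.from_matrix(M) if M is not None else q
        rv=(q.inv()*Q).as_rotvec(degrees=True)
        n=max(1,int(np.ceil(max(np.linalg.norm(P-p)/lin,np.linalg.norm(rv)/ang))))
        for i in range(n):
            d=q.inv().apply(P-p)/n if i==0 else q.inv().apply((P-p0)/n)
            if i==0:p0=p.copy()
            print(np.r_[np.round(rv/n,1),np.round(d,1),hand].tolist())
            q=q*R.from_rotvec(rv/n,degrees=True)
        p=P
E
python3 - <<'E'
from hood import *
np.set_printoptions(precision=1,suppress=True)
lip=np.array([453.4,-83.6,80]);o=np.array([543.5,-139,302.2]);
A=np.array([533.5,18.1,152.8]);I=np.array([511.9,8.5,75]);D=np.array([490.1,-225.9,219.5])
for n,p in dict(lip=lip,A=A,I=I,D=D).items(): print(n,"out",(p-o)@out,"left",(p-lip)@hy,"up",(p-o)@up)
dot=D
T=tool(45)
plan([(np.array([300,480,340]),None),(np.array([430,220,340]),None),(np.array([400,0,340]),tool(65)),(dot-78*T[:,2]+30*out,T)])
E
```

```text
lip out 30.56460164725639 left 0.0 up -241.69724478157246
A out -2.0795048972572467 left 116.52787041266663 up -155.5905799698448
I out -6.6230856578347845 left 102.51353347385006 up -235.5562865823511
D out 7.851139998631559 left -131.09967869992087 up -88.87904264349609
t 1.15 tcp [144.2 608.2 292.3] F [ 1.2  0.7 -0.1]
[0.0, 0.0, 0.0, -45.3, -22.2, -11.9, 0.0]
[0.0, 0.0, 0.0, -45.3, -22.2, -11.9, 0.0]
[0.0, 0.0, 0.0, -45.3, -22.2, -11.9, 0.0]
[0.0, 0.0, 0.0, -45.3, -22.2, -11.9, 0.0]
[0.0, 0.0, 0.0, -31.1, -37.2, -0.0, 0.0]
[0.0, 0.0, 0.0, -31.1, -37.2, -0.0, 0.0]
[0.0, 0.0, 0.0, -31.1, -37.2, -0.0, 0.0]
[0.0, 0.0, 0.0, -31.1, -37.2, -0.0, 0.0]
[0.0, 0.0, 0.0, -31.1, -37.2, -0.0, 0.0]
[0.0, 0.0, 0.0, -31.1, -37.2, -0.0, 0.0]
[-0.0, -5.0, -0.2, -4.3, -44.2, -0.0, 0.0]
[-0.0, -5.0, -0.2, -4.2, -44.2, 0.3, 0.0]
[-0.0, -5.0, -0.2, -4.0, -44.2, 0.7, 0.0]
[-0.0, -5.0, -0.2, -3.8, -44.2, 1.0, 0.0]
[-0.0, -5.0, -0.2, -3.5, -44.3, 1.3, 0.0]
[0.0, -5.0, 0.0, -6.0, -50.3, 18.4, 0.0]
[0.0, -5.0, 0.0, -4.3, -50.3, 18.8, 0.0]
[0.0, -5.0, 0.0, -2.7, -50.3, 19.1, 0.0]
[0.0, -5.0, 0.0, -1.0, -50.3, 19.3, 0.0]
```

Emit:
jog_arm([
  [0,0,0,-45,-22,-12,0],
  [0,0,0,-45,-22,-12,0],
  [0,0,0,-45,-22,-12,0],
  [0,0,0,-45,-22,-12,0],
  [0,0,0,-31,-37,0,0],
  [0,0,0,-31,-37,0,0],
  [0,0,0,-31,-37,0,0],
  [0,0,0,-31,-37,0,0],
  [0,0,0,-31,-37,0,0],
  [0,0,0,-31,-37,0,0],
])

```text
t: 2.4
eef_pos: [429.3, 220.6, 340.5]
tcp_rot: [3.141, 0.0, 2.909]
ft_force: [0.3, 0.3, -0.6]
opening: 0.025
grip_force: 0.0
```

Emit:
jog_arm([
  [0,-5,0,-4,-44,0,0],
  [0,-5,0,-4,-44,0,0],
  [0,-5,0,-4,-44,1,0],
  [0,-5,0,-4,-44,1,0],
  [0,-5,0,-4,-44,1,0],
])

```text
t: 3.02
eef_pos: [397.4, 2.2, 341.1]
tcp_rot: [-3.141, 0.44, 2.91]
ft_force: [0.9, -0.8, 0.3]
opening: 0.004
grip_force: 0.0
```

Emit:
jog_arm([
  [0,-5,0,-6,-50,18,0],
  [0,-5,0,-4,-50,19,0],
  [0,-5,0,-3,-50,19,0],
  [0,-5,0,-1,-50,19,0],
])

```text
t: 3.52
eef_pos: [408.1, -109.7, 312.2]
tcp_rot: [3.104, 0.626, 2.908]
ft_force: [0.5, 0.1, 0.6]
opening: 0.004
grip_force: 0.0
```

Run:
```python
from hood import *
np.set_printoptions(precision=1,suppress=True)
im=env.read_camera("wrist");save(im,"w1")
for t in("green_dot","fan_rocker"):
  for d in env.recognise("wrist",t)[:2]: print(t,d["score"],d["location"],px2w(im,*d["location"]))
st=env.state();p=st["eef_pos"];q=R.from_euler("xyz",st["tcp_rot"]).as_matrix()
print(p,st["ft_force"],"tip",p+78*q[:,2],st["joints"])
```

```text
fan_rocker 0.76 [166.4, 247.4] [ 492.9 -223.1  209.8]
[ 408.1 -109.7  312.1] [-0.4 -0.5  0.7] tip [ 453.1 -117.5  248.9] [-0.5  0.1  2.3  0.7  0.3 -2.5]
```

View pics/w1.png

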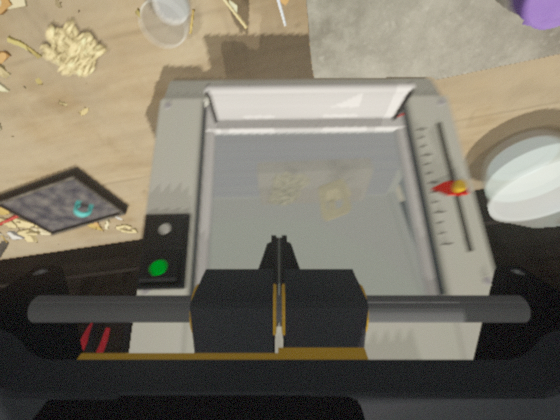

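Run:
```python
from hood import *
st=env.state();q=st["joints"];print(repr(q),st["eef_pos"],st["tcp_rot"])
for s4 in(1,-1):
  M=R.from_euler("ZYZYZ",[q[0],q[1]+q[2],s4*q[3],q[4],q[5]+np.pi/2]) if 0 else R.from_euler("Z",q[0])*R.from_euler("Y",q[1]+q[2])*R.from_euler("Z",s4*q[3])*R.from_euler("Y",q[4])
  m=R.from_euler("xyz",st["tcp_rot"])
  print(s4,M.as_matrix()[:,2],m.as_matrix()[:,2])
  for s6 in(1,-1): 
    print(((M*R.from_euler("Z",s6*q[5])).inv()*m).as_rotvec())
```

```text
array([-0.51068455,  0.05549636,  2.26978651,  0.74064117,  0.29299611,
       -2.51537966]) [ 408.09359519 -109.70307781  312.13560427] [3.10304064 0.62383762 2.90461005]
1 [ 0.5764543  -0.09957513 -0.8110396 ] [ 0.5764543  -0.09957513 -0.8110396 ]
[-1.23314773e-16 -2.46629547e-16  1.57079633e+00]
[ 1.58727144e-16 -3.96817861e-16  2.82322232e+00]
-1 [ 0.3859438  -0.43961591 -0.8110396 ] [ 0.5764543  -0.09957513 -0.8110396 ]
[ 0.09322444 -0.58068022  2.95336102]
[-0.33027147  0.33027147 -1.99187428]
```

```bash
cat > kin.py <<'E'
import numpy as np
from scipy.spatial.transform import Rotation as R
from scipy.optimize import least_squares
E_=lambda a,x:R.from_euler(a,x)
def fk(q,k):
    a1,d1,L1,L2,L3,e=k
    r0=E_("Z",q[0]);r1=r0*E_("Y",q[1]);r2=r1*E_("Y",q[2])
    r3=r2*E_("Z",q[3])*E_("Y",q[4])
    p=r0.apply([a1,e,d1])+r1.apply([0,0,L1])+r2.apply([0,0,L2])+r3.apply([0,0,L3])
    return p,(r3*E_("Z",q[5]+np.pi/2))
E
python3 - <<'E'
from kin import *
qa=[1.232,.491,1.559,0,1.092,-.106];pa=[144.168,608.156,292.261]
qb=[-0.51068455,0.05549636,2.26978651,0.74064117,0.29299611,-2.51537966];pb=[408.0936,-109.703,312.1356]
f=lambda k:np.r_[fk(qa,k)[0]-pa,fk(qb,k)[0]-pb]
for x0 in([0,180,600,570,200,60],[0,100,400,400,150,-60]):
    o=least_squares(f,x0,x_scale=100);print(o.x,o.cost,o.fun,np.linalg.cond(o.jac))
E
```

```text
[-18.25139545 124.91926119 614.79424156 394.37074646 192.98824708
  66.14908642] 3.843465635659233e-22 [-9.54969437e-12  7.04858394e-12  8.81072992e-12  2.12025952e-11
 -1.00044417e-11 -7.38964445e-13] 49.67648228587464
[-18.25139545 124.91926119 614.79424156 394.37074646 192.98824708
  66.14908642] 3.448060782058598e-21 [ 1.77635684e-11 -4.25188773e-11 -1.13686838e-13 -6.89510671e-11
 -1.30739863e-12  4.09272616e-12] 49.67664192305995
```

```bash
cat >> kin.py <<'E'
K0=[-18.25,124.92,614.8,394.4,193.0,66.15]
lo=np.array([-3.1,-.84,.05,-1.13,.06,-2.69]);hi=np.array([3.1,2.19,2.79,4.28,2.93,2.69])
def ik(p,M,q0,k=K0):
    m=R.from_matrix(M)
    f=lambda q:np.r_[(fk(q,k)[0]-p)/100,(m.inv()*fk(q,k)[1]).as_rotvec()]
    o=least_squares(f,np.clip(q0,lo+.01,hi-.01),bounds=(lo,hi));return o.x,np.sqrt(2*o.cost)
def pose(deg,head,roll=0): # fingers deg below horizontal, heading deg; roll about tool z
    t,h=np.radians(deg),np.radians(head);H=np.array([np.cos(h),np.sin(h),0]);y=np.array([-np.sin(h),np.cos(h),0])
    z=np.cos(t)*H-np.sin(t)*np.array([0,0,1]);return np.column_stack([np.cross(y,z),y,z])@R.from_euler("z",roll,degrees=True).as_matrix()
E
python3 - <<'E'
from kin import *; from hood import *
np.set_printoptions(precision=2,suppress=True)
q=env.state()["joints"]
dot=np.array([490,-226,220.])
for deg in(55,60,65,70):
  for hd in(-12,-25,-35):
    M=pose(deg,hd);print(deg,hd,*ik(dot-78*M[:,2]+10*out,M,[-.6,.1,2.2,.1,.4,-1.9]))
lip=o=np.array([543.5,-139,302.2])+37*out-236*up; lip=lip+hy*((np.array([453.4,-83.6,80])-lip)@hy)
print("lip",lip)
for roll in(0,180):
 for deg in(17,30,45):
  for lift in(0,85):
   for hd in (-12,-20):
    M=pose(deg,hd,roll);tip=lip+lift*up-20*up+25*M[:,2]
    for q0 in([-.4,.3,2.3,3.1,.5,1.3],[-.4,.3,2.3,3.1,.5,-1.9],[-.4,.3,2.3,0,.3,-1.9]):
     r=ik(tip-78*M[:,2],M,q0)
     if r[1]<.02:print(roll,deg,lift,hd,*r)
E
```

```text
55 -12 [-0.69  0.19  2.16  0.75  0.35 -2.69] 0.043595663053479734
55 -25 [-0.61  0.19  2.19  0.56  0.19 -2.27] 1.027906152060354e-13
55 -35 [-0.54  0.19  2.18 -0.25  0.16 -1.26] 2.747531458611353e-11
60 -12 [-0.68  0.2   2.12  0.6   0.41 -2.55] 1.7204930555932022e-10
60 -25 [-0.6   0.2   2.13  0.28  0.31 -1.98] 5.9183066729175e-10
60 -35 [-0.54  0.2   2.12 -0.11  0.3  -1.4 ] 1.2395387530782886e-13
65 -12 [-0.66  0.22  2.06  0.39  0.5  -2.33] 3.1355983246925705e-15
65 -25 [-0.6   0.21  2.07  0.16  0.43 -1.86] 8.887480611635016e-16
65 -35 [-0.55  0.22  2.06 -0.06  0.43 -1.45] 9.376502570073445e-14
70 -12 [-0.63  0.24  2.    0.25  0.6  -2.18] 2.847648592556458e-13
70 -25 [-0.59  0.23  2.01  0.1   0.56 -1.8 ] 4.0317574626026225e-13
70 -35 [-0.55  0.24  2.01 -0.04  0.55 -1.48] 1.1678491205376429e-11
lip [449.02 -82.64  87.33]
0 30 85 -12 [-0.42  0.49  2.7   2.94  1.09  1.56] 1.4030223088306585e-15
0 30 85 -20 [-0.3   0.49  2.68  3.19  1.08  1.57] 8.097497160631754e-10
0 45 0 -12 [-0.41  0.6   2.69  2.97  0.94  1.53] 1.6919468798043295e-09
0 45 0 -20 [-0.32  0.6   2.68  3.17  0.93  1.58] 3
[... 354 characters left out ...]
1.08 -1.57] 1.0147578217149217e-10
180 30 85 -20 [-0.3   0.49  2.68  3.19  1.08 -1.57] 8.998076072549944e-10
180 45 0 -12 [-0.41  0.6   2.69  2.97  0.94 -1.61] 7.262644604479301e-13
180 45 0 -12 [-0.41  0.6   2.69  2.97  0.94 -1.61] 1.2960555704226594e-09
180 45 0 -20 [-0.32  0.6   2.68  3.17  0.93 -1.56] 2.6794669458556647e-12
180 45 0 -20 [-0.32  0.6   2.68  3.17  0.93 -1.56] 2.442192625388542e-10
180 45 85 -12 [-0.39  0.34  2.53  2.88  0.52 -1.48] 6.838681297113807e-13
180 45 85 -12 [-0.39  0.34  2.53  2.88  0.52 -1.48] 1.8306866014729827e-12
180 45 85 -20 [-0.31  0.35  2.52  3.2   0.51 -1.59] 8.504109208691316e-12
180 45 85 -20 [-0.31  0.35  2.52  3.2   0.51 -1.59] 2.5916302252706046e-11
```

Run:
```python
from kin import *; from hood import *
np.set_printoptions(precision=2,suppress=True)
im=env.read_camera("wrist")
for p in((158,267),(165,229),(433,187),(402,115)): print(p,px2w(im,*p))
dot=np.array([490,-226,220.]);M=pose(65,-25)
plan([(dot-4*up-78*M[:,2]+22*out,M)])
print("inward in tool axes",M.T@-out)
```

```text
(158, 267) [ 490.57 -225.56  228.13]
(165, 229) [ 486.23 -224.15  194.51]
(433, 187) [535.24  17.99 157.29]
(402, 115) [516.62  11.28  69.1 ]
t 3.725 tcp [ 408.01 -109.05  312.19] F [-0.41 -0.24 -1.22]
[4.0, 5.2, 5.1, -15.8, -45.1, 21.3, 0.0]
[4.0, 5.2, 5.1, -21.7, -41.9, 22.6, 0.0]
inward in tool axes [-0.72  0.21  0.66]
```

Emit:
jog_arm([
  [2,2.6,2.5,-7,-22,10,0],
  [2,2.6,2.5,-8,-22,9,0],
  [2,2.6,2.5,-10,-21,9,0],
  [2,2.6,2.5,-10,-21,9,0],
])

```text
t: 4.22
eef_pos: [430.8, -205.3, 297.4]
tcp_rot: [-3.139, 0.438, 2.708]
ft_force: [0.2, 0.5, -0.1]
opening: 0.006
grip_force: 0.0
```

Run:
```python
from kin import *; from hood import *
np.set_printoptions(precision=3,suppress=True)
st=env.state();print(repr(st["joints"]),st["eef_pos"],fk(st["joints"],K0)[0])
dot=np.array([490.5,-225.5,226.]);M=pose(65,-25)
plan([(dot-4*up-78*M[:,2]+22*out,M)])
im=env.read_camera("wrist");save(im,"w2")
for d in env.recognise("wrist","green_dot")[:2]: print(d["score"],d["location"],px2w(im,*d["location"]))
```

```text
array([-0.613,  0.181,  2.1  ,  0.174,  0.435, -1.892]) [ 430.764 -205.285  297.438] [ 432.293 -206.168  297.855]
t 4.225 tcp [ 430.764 -205.285  297.438] F [ 0.156  0.526 -0.126]
[-0.1, 0.1, 0.1, -8.1, 2.1, 1.7, 0.0]
0.89 [301.3, 240.9] [ 490.584 -214.094  197.112]
0.73 [261.5, 28.0] [ 385.1   -203.288    5.246]
```

View pics/w2.png

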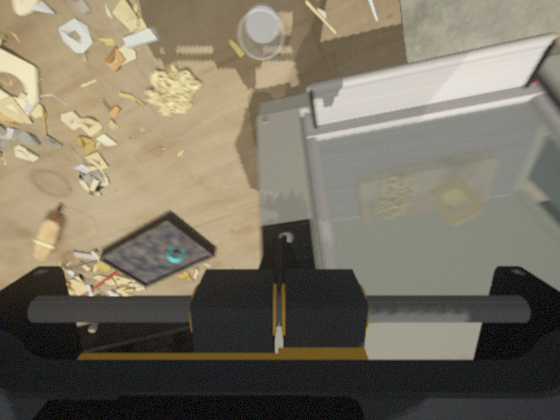

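Emit:
jog_arm([
  [0,0,0,-8,2,2,0],
  [0,0,0,-6,1.7,5.3,0],
  [0,0,0,-1.4,0.4,1.3,0],
  [0,0,0,-1.4,0.4,1.3,0],
])

```text
t: 4.82
eef_pos: [450.1, -209.0, 295.3]
tcp_rot: [-3.14, 0.439, 2.71]
ft_force: [-2.0, 1.4, 1.5]
opening: 0.005
grip_force: 1.0
```

Emit:
jog_arm([
  [0,0,0,-1.4,0.4,1.3,0],
  [0,0,0,-1.4,0.4,1.3,0],
])

```text
t: 5.08
eef_pos: [453.7, -210.2, 294.3]
tcp_rot: [-3.14, 0.44, 2.709]
ft_force: [-1.3, 1.4, 2.1]
opening: 0.003
grip_force: 1.2
```

Emit:
jog_arm([
  [0,0,0,-1.4,0.4,1.3,0],
  [0,0,0,-1.4,0.4,1.3,0],
])

```text
t: 5.32
eef_pos: [456.7, -210.8, 293.2]
tcp_rot: [-3.14, 0.438, 2.71]
ft_force: [-22.5, 3.8, 19.7]
opening: 0.003
grip_force: 13.8
```

Emit:
jog_arm([
  [0,0,0,3.6,-1,-3.3,0],
  [0,0,0,22,-6,-20,0],
  [0,0,0,22,-6,-20,0],
])

```text
t: 5.7
eef_pos: [395.5, -196.8, 311.9]
tcp_rot: [-3.14, 0.439, 2.71]
ft_force: [0.1, 0.1, 0.1]
opening: 0.005
grip_force: 0.0
```

Run:
```python
from kin import *; from hood import *
np.set_printoptions(precision=4,suppress=True)
st=env.state();print(repr(st["joints"]),st["eef_pos"],st["ft_force"])
im=env.read_camera("wrist");a=im["color"][180:300,220:360]
b=env.read_camera("top")["color"][150:210,285:365]
c=np.hstack([cv2.resize(a,(420,360)),cv2.resize(b,(380,360))]);cv2.imwrite("pics/c3.png",c[:,:,::-1])
```

```text
array([-0.6524,  0.1044,  2.1483,  0.2051,  0.4673, -1.9545]) [ 395.4748 -196.7857  311.9454] [0.0991 0.0914 0.0867]
```

View pics/c3.png

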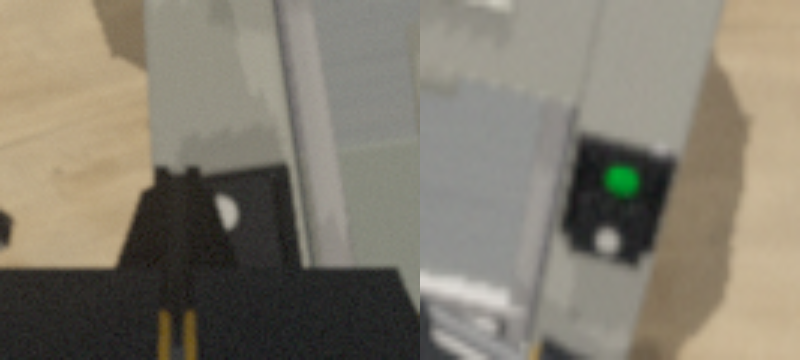

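```bash
cat > lip.py <<'E'
from kin import *; from hood import *
np.set_printoptions(precision=2,suppress=True)
o=np.array([543.5,-139,302.2])
lip=o+37*out-243.7*up; lip=lip+hy*((np.array([453.4,-83.6,80])-lip)@hy)
P=[([1.232,.491,1.559,0,1.092,-.106],[144.168,608.156,292.261]),
([-0.51068455,0.05549636,2.26978651,0.74064117,0.29299611,-2.51537966],[408.0936,-109.703,312.1356]),
([-0.613,0.181,2.1,0.174,0.435,-1.892],[430.764,-205.285,297.438]),
([-0.6524,0.1044,2.1483,0.2051,0.4673,-1.9545],[395.4748,-196.7857,311.9454])]
def fk2(q,k):
    p,r=fk(q,k[:6]);r0=E_("Z",q[0])
    return p+(r0*E_("Y",q[1]+q[2])).apply([k[6],0,0]),r
f=lambda k:np.r_[np.concatenate([fk2(q,k)[0]-p for q,p in P]),k[0]*.002,k[6]*.002]
o_=least_squares(f,K0+[0],x_scale=100);K=o_.x
E
python3 - <<'E'
from lip import *
print("K",K,o_.fun[:12]);print("lip",lip)
E
```

```text
K [ -0.1  190.56 588.03 408.79 193.16  66.02  39.72] [ 0.12 -0.03 -0.02  0.01 -0.11 -0.03  0.05  0.2  -0.09  0.01  0.03  0.13]
lip [446.82 -82.15  79.97]
```

```bash
cat >> lip.py <<'E'
def ik2(p,M,q0):
    m=R.from_matrix(M);g=lambda q:np.r_[(fk2(q,K)[0]-p)/100,(m.inv()*fk2(q,K)[1]).as_rotvec()]
    o=least_squares(g,np.clip(q0,lo+.01,hi-.01),bounds=(lo,hi));return o.x,np.sqrt(2*o.cost)
def liptcp(M,lift,gap,beyond=25,sgn=1): # gap: axis below bead centre along finger normal
    n=-sgn*M[:,0]
    return lip+lift*up-gap*n+(beyond-78)*M[:,2]
E
python3 - <<'E'
from lip import *
for deg in(30,35,40,45,50,55):
  M=pose(deg,-12.4,180)
  for lift,gap in((0,22),(45,15),(90,15)):
    print(deg,lift,*ik2(liptcp(M,lift,gap,25,-1),M,[-.4,.6,2.6,3,.9,-1.6]))
E
```

```text
30 0 [-0.44  1.08  2.78  2.95  1.75 -1.72] 1.2458760761522983e-11
30 45 [-0.42  0.8   2.71  2.96  1.41 -1.65] 2.3300189421218893e-10
30 90 [-0.41  0.59  2.64  2.95  1.13 -1.59] 3.1939145229402736e-14
35 0 [-0.43  0.96  2.74  2.97  1.51 -1.68] 1.7311448791469263e-15
35 45 [-0.41  0.69  2.67  2.97  1.18 -1.62] 1.155535817853906e-14
35 90 [-0.4   0.51  2.59  2.95  0.92 -1.56] 9.311956141720657e-16
40 0 [-0.42  0.84  2.7   2.98  1.26 -1.65] 1.6765757014223724e-13
40 45 [-0.41  0.61  2.62  2.96  0.96 -1.59] 7.145911143601344e-14
40 90 [-0.4   0.44  2.55  2.93  0.72 -1.53] 7.65893833659618e-12
45 0 [-0.41  0.74  2.65  2.98  1.03 -1.63] 1.2611599440419101e-11
45 45 [-0.4   0.53  2.57  2.95  0.75 -1.56] 2.699909156142538e-13
45 90 [-0.39  0.39  2.49  2.9   0.53 -1.48] 2.0080451997874353e-12
50 0 [-0.4   0.66  2.6   2.98  0.82 -1.6 ] 8.913293773150343e-16
50 45 [-0.39  0.48  2.52  2.93  0.56 -1.52] 1.2456272711358863e-15
50 90 [-0.38  0.35  2.44  2.84  0.36 -1.41] 2.2500852770523947e-14
55 0 [-0.39  0.59  2.55  2.97  0.62 -1.57] 8.1884506237252e-15
55 45 [-0.38  0.44  2.47  2.89  0.38 -1.47] 2.1665535810899697e-11
55 90 [-0.37  0.33  2.39  2.68  0.2  -1.24] 3.2566676849854098e-15
```

```bash
cat >> lip.py <<'E'
M40=pose(40,-12.4,180)
pre=ik2(liptcp(M40,0,30,-35,-1),M40,[-.4,.6,2.6,3,.9,-1.6])
def jrows(qs,nmax=9.5,lmax=50):
    st=env.state();p=np.array(st["eef_pos"]);r=R.from_euler("xyz",st["tcp_rot"])
    for q in qs:
        P,Q=fk2(q,K);d=r.inv().apply(P-p);w=(r.inv()*Q).as_rotvec(degrees=True)
        pts=[Q.apply([x,y,z])+P for x,y,z in [(0,0,78)]+[(a,b,zz) for a in(-38,38) for b in(-90,90) for zz in(0,-100)]]
        z=[v[2] for v in pts]; gap=min(-((v-o)@(-out)) for v in pts if 1)
        print(np.r_[np.round(w,1),np.round(d,0)].tolist(),"| P",P.round(),"tip",pts[0].round(),"minz %.0f clear %.0f"%(min(z),gap));p,r=P,Q
E
python3 - <<'E'
from lip import *
q=np.array(env.state()["joints"]);print(pre)
v1=np.array([-.45,.15,2.6,1.2,.75,-1.8]);v2=np.array([-.42,.4,2.65,2.4,1.0,-1.7])
L=lambda a,b,n:[a+(b-a)*(i+1)/n for i in range(n)]
jrows(L(q,v1,7)+L(v1,v2,8)+L(v2,pre[0],6))
E
```

```text
(array([-0.45,  0.72,  2.79,  2.97,  1.16, -1.66]), np.float64(0.08206300622113732))
[-5.6, 4.9, 7.4, 39.0, 33.0, 10.0] | P [ 380. -153.  287.] tip [ 408. -157.  215.] minz 215 clear 95
[-5.1, 5.1, 7.6, 41.0, 27.0, 11.0] | P [ 365. -110.  267.] tip [ 391. -105.  193.] minz 193 clear 108
[-4.6, 5.2, 7.7, 42.0, 20.0, 12.0] | P [348. -68. 251.] tip [373. -53. 179.] minz 179 clear 122
[-4.1, 5.1, 7.9, 42.0, 13.0, 12.0] | P [330. -27. 240.] tip [354.  -4. 170.] minz 170 clear 138
[-3.6, 4.9, 8.1, 40.0, 6.0, 12.0] | P [312.  10. 234.] tip [336.  41. 166.] minz 166 clear 154
[-3.2, 4.5, 8.3, 37.0, -0.0, 11.0] | P [295.  45. 230.] tip [319.  82. 166.] minz 166 clear 171
[-2.9, 4.1, 8.5, 33.0, -6.0, 10.0] | P [277.  76. 230.] tip [303. 118. 170.] minz 170 clear 189
[-4.8, 1.5, 8.2, -1.0, 16.0, 5.0] | P [293.  80. 233.] tip [324. 125. 177.] minz 172 clear 175
[-4.9, 1.2, 8.1, -2.0, 16.0, 5.0] | P [310.  81. 235.] tip [346. 127. 183.] minz 173 clear 161
[-5.0, 0.9, 8.0, -3.0, 16.0, 5.0] | P [327.  78. 237.] tip [369. 123. 188.] minz 175 clear 147
[-5.2, 0.6, 7.8, -4.0, 17.0, 5.0] | P [344.  72.
[... 299 characters left out ...]
449.  61. 194.] minz 181 clear 98
[-6.1, -0.5, 6.7, -8.0, 19.0, 4.0] | P [396.  16. 229.] tip [462.  35. 191.] minz 180 clear 79
[-3.1, -2.2, 5.7, -19.0, 7.0, 3.0] | P [394.   4. 212.] tip [459.  18. 172.] minz 169 clear 73
[-3.4, -2.5, 5.4, -20.0, 9.0, 2.0] | P [389.  -9. 195.] tip [454.   1. 153.] minz 153 clear 69
[-3.7, -2.7, 5.0, -20.0, 10.0, 2.0] | P [382. -21. 178.] tip [446. -17. 133.] minz 133 clear 67
[-3.9, -2.9, 4.5, -20.0, 12.0, 1.0] | P [373. -34. 162.] tip [434. -36. 114.] minz 114 clear 68
[-4.2, -3.0, 4.1, -20.0, 13.0, 1.0] | P [361. -47. 146.] tip [420. -54.  95.] minz 95 clear 72
[-4.5, -3.2, 3.6, -19.0, 14.0, 0.0] | P [347. -60. 131.] tip [402. -72.  77.] minz 77 clear 80
```

Run:
```python
from lip import *
for deg in(45,50,55,60):
  M=pose(deg,-12.4,180)
  for f,z in((-40,-20),(-30,-40),(0,-40),(10,-35)):
    q,e=ik2(lip+f*hx+z*hz-78*M[:,2],M,[-.4,.6,2.6,3,.9,-1.6]);print(deg,f,z,q,round(e,3))
for deg in(45,50):
  M=pose(deg,-12.4,180);t=liptcp(M,0,15,25,-1)+78*M[:,2]-lip;print(deg,"contact tip rel",t@hx,t[2])
```

```text
45 -40 -20 [-0.45  0.77  2.77  2.97  1.18 -1.67] 0.0
45 -30 -40 [-0.44  0.85  2.75  2.98  1.24 -1.67] 0.0
45 0 -40 [-0.41  0.77  2.66  2.99  1.07 -1.63] 0.0
45 10 -35 [-0.4   0.74  2.63  2.99  1.01 -1.62] 0.0
50 -40 -20 [-0.43  0.65  2.7   2.97  0.9  -1.63] 0.0
50 -30 -40 [-0.42  0.73  2.69  2.98  0.97 -1.64] 0.0
50 0 -40 [-0.4   0.68  2.6   2.99  0.84 -1.61] 0.0
50 10 -35 [-0.39  0.66  2.58  2.98  0.79 -1.59] 0.0
55 -40 -20 [-0.41  0.56  2.64  2.96  0.67 -1.59] 0.0
55 -30 -40 [-0.41  0.64  2.63  2.98  0.73 -1.61] 0.0
55 0 -40 [-0.39  0.62  2.55  2.98  0.63 -1.58] 0.0
55 10 -35 [-0.38  0.6   2.52  2.97  0.58 -1.56] 0.0
60 -40 -20 [-0.4   0.5   2.57  2.94  0.46 -1.54] 0.0
60 -30 -40 [-0.39  0.58  2.56  2.96  0.52 -1.57] 0.0
60 0 -40 [-0.38  0.57  2.49  2.95  0.44 -1.54] 0.0
60 10 -35 [-0.37  0.56  2.46  2.94  0.4  -1.52] 0.0
45 contact tip rel 7.071067811865436 -28.28427124746191
50 contact tip rel 4.579023595378781 -28.79292522327254
```

Run:
```python
from lip import *
q=np.array(env.state()["joints"])
M=pose(50,-12.4,180);A=ik2(lip-45*hx-5*hz-78*M[:,2],M,[-.4,.6,2.6,3,.9,-1.6])
v1=np.array([-.45,.15,2.45,1.2,.75,-1.8]);v2=np.array([-.42,.35,2.6,2.4,.95,-1.7])
L=lambda a,b,n:[a+(b-a)*(i+1)/n for i in range(n)]
print(A);jrows(L(q,v1,7)+L(v1,v2,8)+L(v2,A[0],6))
```

```text
(array([-0.43,  0.58,  2.7 ,  2.95,  0.84, -1.61]), np.float64(1.7233059895625621e-09))
[-5.4, 3.7, 7.3, 27.0, 31.0, 7.0] | P [ 389. -159.  294.] tip [ 418. -164.  222.] minz 222 clear 89
[-5.1, 3.9, 7.3, 29.0, 27.0, 9.0] | P [ 382. -122.  280.] tip [ 411. -118.  207.] minz 207 clear 94
[-4.8, 4.0, 7.4, 30.0, 22.0, 9.0] | P [376. -85. 269.] tip [404. -73. 197.] minz 197 clear 101
[-4.5, 4.0, 7.5, 31.0, 18.0, 10.0] | P [369. -50. 261.] tip [398. -30. 192.] minz 192 clear 108
[-4.3, 3.9, 7.6, 30.0, 13.0, 10.0] | P [362. -17. 257.] tip [392.  10. 190.] minz 190 clear 115
[-4.0, 3.8, 7.7, 29.0, 8.0, 10.0] | P [355.  13. 255.] tip [387.  47. 192.] minz 192 clear 123
[-3.8, 3.5, 7.8, 26.0, 4.0, 9.0] | P [349.  41. 256.] tip [382.  80. 197.] minz 192 clear 131
[-4.5, 1.3, 8.4, 2.0, 9.0, 7.0] | P [358.  48. 256.] tip [396.  89. 201.] minz 188 clear 122
[-4.5, 1.0, 8.4, 0.0, 9.0, 6.0] | P [368.  52. 257.] tip [410.  93. 206.] minz 187 clear 113
[-4.6, 0.6, 8.3, -2.0, 8.0, 5.0] | P [378.  52. 257.] tip [425.  93. 211.] minz 187 clear 106
[-4.7, 0.3, 8.2, -4.0, 9.0, 4.0] | P [388.  48. 257.] ti
[... 286 characters left out ...]
 [474.  43. 214.] minz 192 clear 76
[-5.6, -1.0, 7.2, -10.0, 13.0, 0.0] | P [413.   4. 246.] tip [480.  21. 210.] minz 192 clear 65
[-2.7, -3.9, 5.7, -22.0, 6.0, 2.0] | P [409.  -9. 227.] tip [475.   3. 187.] minz 179 clear 59
[-2.8, -4.0, 5.5, -23.0, 6.0, 2.0] | P [403. -21. 208.] tip [467. -14. 164.] minz 164 clear 57
[-2.9, -4.1, 5.4, -23.0, 7.0, 2.0] | P [394. -33. 189.] tip [456. -31. 141.] minz 141 clear 57
[-3.1, -4.2, 5.3, -23.0, 8.0, 2.0] | P [383. -43. 170.] tip [441. -46. 118.] minz 118 clear 61
[-3.2, -4.3, 5.1, -23.0, 9.0, 2.0] | P [369. -53. 152.] tip [423. -60.  96.] minz 96 clear 68
[-3.4, -4.3, 5.0, -22.0, 10.0, 2.0] | P [354. -62. 135.] tip [403. -72.  75.] minz 75 clear 79
```

Emit:
jog_arm([
  [-5.4,3.7,7.3,27,31,7,0],
  [-5.1,3.9,7.3,29,27,9,0],
  [-4.8,4,7.4,30,22,9,0],
  [-4.5,4,7.5,31,18,10,0],
  [-4.3,3.9,7.6,30,13,10,0],
  [-4,3.8,7.7,29,8,10,0],
  [-3.8,3.5,7.8,26,4,9,0],
])

```text
t: 6.68
eef_pos: [349.7, 40.9, 253.8]
tcp_rot: [2.496, -0.337, 2.024]
ft_force: [-0.1, -0.5, 0.2]
opening: 0.007
grip_force: 0.0
```

Run:
```python
from lip import *
st=env.state();q=np.array(st["joints"]);print(q,st["eef_pos"],fk2(q,K)[0],st["ft_force"])
M=pose(50,-12.4,180);A=ik2(lip-45*hx-5*hz-78*M[:,2],M,[-.4,.6,2.6,3,.9,-1.6])
v2=np.array([-.42,.35,2.6,2.4,.95,-1.7])
L=lambda a,b,n:[a+(b-a)*(i+1)/n for i in range(n)]
jrows(L(q,v2,9)+L(v2,A[0],6))
```

```text
[-0.45  0.16  2.45  1.21  0.75 -1.8 ] [349.73  40.88 253.84] [351.01  39.61 253.38] [-0.11 -0.45  0.21]
[-4.0, 1.1, 7.5, 1.0, 8.0, 6.0] | P [359.  46. 254.] tip [396.  87. 199.] minz 187 clear 120
[-4.0, 0.9, 7.4, 1.0, 8.0, 5.0] | P [367.  50. 255.] tip [409.  91. 203.] minz 186 clear 113
[-4.0, 0.6, 7.4, -1.0, 7.0, 5.0] | P [376.  51. 256.] tip [422.  92. 208.] minz 186 clear 106
[-4.1, 0.4, 7.3, -2.0, 7.0, 4.0] | P [385.  49. 256.] tip [435.  89. 211.] minz 187 clear 101
[-4.2, 0.1, 7.2, -4.0, 8.0, 3.0] | P [393.  45. 256.] tip [447.  82. 214.] minz 188 clear 96
[-4.4, -0.2, 7.0, -5.0, 8.0, 2.0] | P [400.  38. 255.] tip [458.  72. 215.] minz 189 clear 93
[-4.5, -0.4, 6.8, -6.0, 9.0, 2.0] | P [406.  29. 253.] tip [468.  58. 215.] minz 191 clear 86
[-4.7, -0.7, 6.6, -8.0, 10.0, 1.0] | P [411.  17. 250.] tip [475.  41. 213.] minz 192 clear 74
[-5.0, -0.9, 6.3, -9.0, 11.0, 0.0] | P [413.   4. 246.] tip [480.  21. 210.] minz 192 clear 65
[-2.7, -3.9, 5.7, -22.0, 6.0, 2.0] | P [409.  -9. 227.] tip [475.   3. 187.] minz 179 clear 59
[-2.8, -4.0, 5.5, -23.0, 6.0, 2.0] | P [403. -21. 208.] tip [467. -14. 164.] minz 164 clear 57
[-2.9, -4.1, 5.4, -23.0, 7.0, 2.0] | P [394. -33. 189.] tip [456. -31. 141.] minz 141 clear 57
[-3.1, -4.2, 5.3, -23.0, 8.0, 2.0] | P [383. -43. 170.] tip [441. -46. 118.] minz 118 clear 61
[-3.2, -4.3, 5.1, -23.0, 9.0, 2.0] | P [369. -53. 152.] tip [423. -60.  96.] minz 96 clear 68
[-3.4, -4.3, 5.0, -22.0, 10.0, 2.0] | P [354. -62. 135.] tip [403. -72.  75.] minz 75 clear 79
```

Tracking exactly. Continue.

Emit:
jog_arm([
  [-4,1.1,7.5,1,8,6,0],
  [-4,0.9,7.4,1,8,5,0],
  [-4,0.6,7.4,-1,7,5,0],
  [-4.1,0.4,7.3,-2,7,4,0],
  [-4.2,0.1,7.2,-4,8,3,0],
  [-4.4,-0.2,7,-5,8,2,0],
  [-4.5,-0.4,6.8,-6,9,2,0],
  [-4.7,-0.7,6.6,-8,10,1,0],
  [-5,-0.9,6.3,-9,11,0,0],
])

```text
t: 7.8
eef_pos: [412.5, 3.2, 244.7]
tcp_rot: [2.655, -1.025, 0.798]
ft_force: [-0.0, -0.1, 0.2]
opening: 0.005
grip_force: 0.0
```

Emit:
jog_arm([
  [-2.7,-3.9,5.7,-22,6,2,0],
  [-2.8,-4,5.5,-23,6,2,0],
  [-2.9,-4.1,5.4,-23,7,2,0],
])

```text
t: 8.18
eef_pos: [391.8, -33.6, 187.5]
tcp_rot: [3.01, -0.906, 0.196]
ft_force: [-0.1, -0.5, 1.0]
opening: 0.005
grip_force: 0.0
```

Run:
```python
from lip import *
st=env.state();q=np.array(st["joints"]);print(q,fk2(q,K)[0])
im=env.read_camera("wrist");save(im,"w4")
# lip bead: print what the nets say
for t in("lip_middle","lip_index","working_mark"):
  for d in env.recognise("wrist",t)[:2]: print(t,d["score"],d["location"],px2w(im,*d["location"]))
M=pose(50,-12.4,180);N=pose(45,-12.4,180)
f=lambda M,a,b:(lip+a*hx+b*hz-78*M[:,2],M)
plan([f(M,-45,-5),f(N,-32,-42),f(N,4,-42)],lin=25)
```

```text
[-0.44  0.48  2.65  2.67  0.9  -1.67] [394.45 -35.15 185.4 ]
lip_middle 0.64 [391.6, 142.3] [529.45 -99.61 173.91]
lip_index 0.81 [391.4, 142.5] [529.33 -99.49 173.82]
working_mark 0.79 [196.9, 126.8] [534.38  35.8  161.45]
t 8.375 tcp [392.04 -32.87 188.47] F [ 0.2  -0.23 -0.79]
[-3.2, -4.3, 5.3, -23.0, 6.8, 0.6, 0.0]
[-3.2, -4.3, 5.3, -22.1, 8.8, 2.7, 0.0]
[-3.2, -4.3, 5.3, -21.0, 10.6, 4.9, 0.0]
[-0.0, 2.5, -0.0, -10.3, -0.0, 18.5, 0.0]
[-0.0, 2.5, -0.0, -11.1, -0.0, 18.0, 0.0]
[0.0, 0.0, -0.0, 12.7, 0.0, 12.7, 0.0]
[0.0, 0.0, -0.0, 12.7, 0.0, 12.7, 0.0]
```

View pics/w4.png

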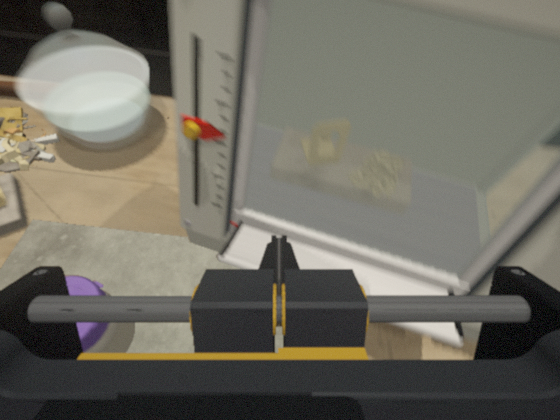

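Emit:
jog_arm([
  [-3.2,-4.3,5.3,-23,6.8,0.6,0],
  [-3.2,-4.3,5.3,-22,8.8,2.7,0],
  [-3.2,-4.3,5.3,-21,10.6,4.9,0],
  [0,2.5,0,-10.3,0,18.5,0],
  [0,2.5,0,-11,0,18,0],
])

```text
t: 9.0
eef_pos: [362.4, -63.4, 93.7]
tcp_rot: [-3.139, -0.792, -0.217]
ft_force: [-0.1, -0.3, -0.2]
opening: 0.007
grip_force: 0.0
```

Run:
```python
from lip import *
st=env.state();q=np.array(st["joints"])
N=pose(45,-12.4,180)
f=lambda M,a,b:(lip+a*hx+b*hz-78*M[:,2],M)
Q=R.from_euler("xyz",st["tcp_rot"]).as_matrix();t=st["eef_pos"]+78*Q[:,2];print("tip",t,"rel",(t-lip)@hx,(t-lip)@hy,t[2]-lip[2],Q[:,2])
plan([f(N,4,-42),f(N,6,-32)],lin=20)
print("up in tool",N.T@up)
im=env.read_camera("side");a=cv2.resize(im["color"][150:290,220:360],(600,600));cv2.imwrite("pics/s5.png",a[:,:,::-1])
```

```text
tip [416.68 -75.19  38.92] rel -30.931666051938503 0.32680943583533223 -41.0509306604037 [ 0.7  -0.15 -0.7 ]
t 9.0 tcp [362.4  -63.42  93.69] F [-0.05 -0.28 -0.21]
[-0.1, -0.2, -0.0, 12.2, 0.1, 12.8, 0.0]
[-0.1, -0.2, -0.0, 12.2, 0.1, 12.7, 0.0]
[-0.0, 0.0, 0.0, 8.5, -0.0, -5.7, 0.0]
up in tool [ 0.88  0.   -0.47]
```

View pics/s5.png

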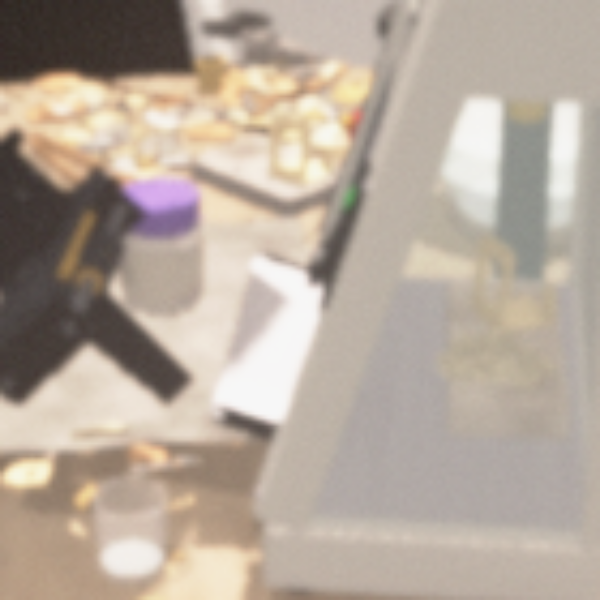

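Emit:
jog_arm([
  [0,0,0,12,0,13,0],
  [0,0,0,12,0,13,0],
  [0,0,0,4,0,-2,0],
])

```text
t: 9.43
eef_pos: [398.3, -71.3, 97.4]
tcp_rot: [-3.139, -0.789, -0.218]
ft_force: [-0.7, -0.2, -0.4]
opening: 0.008
grip_force: 0.0
```

Emit:
jog_arm([
  [0,0,0,4.4,0,-2.4,0],
  [0,0,0,4.4,0,-2.4,0],
  [0,0,0,4.4,0,-2.4,0],
  [0,0,0,4.4,0,-2.4,0],
])

```text
t: 9.93
eef_pos: [402.4, -72.5, 115.6]
tcp_rot: [-3.138, -0.785, -0.22]
ft_force: [-0.5, -0.5, -2.9]
opening: 0.006
grip_force: 1.2
```

```bash
cat > meas.py <<'E'
from lip import *
import sys
def onplane(im,c,r,off):
    a=px2w(im,c,r,100.);b=px2w(im,c,r,200.);d=b-a
    return a+d*((o+off*out-a)@out)/(d@out)
E
python3 - <<'E'
from meas import *
st=env.state();Q=R.from_euler("xyz",st["tcp_rot"]).as_matrix();t=st["eef_pos"]+78*Q[:,2];print("tip rel",(t-lip)@hx,(t-lip)@hy,t[2]-lip[2],st["ft_force"],st["t"])
im=env.read_camera("wrist");np.savez("w6.npz",**im);im2=env.read_camera("top");np.savez("t6.npz",**im2)
a=cv2.resize(im["color"][:260,100:460],(720,520));cv2.imwrite("pics/w6.png",a[:,:,::-1])
E
```

```text
tip rel 9.637437415201578 -0.07584144631946003 -19.56488618795617 [-0.54 -0.54 -2.9 ] 9.925
```

View pics/w6.png

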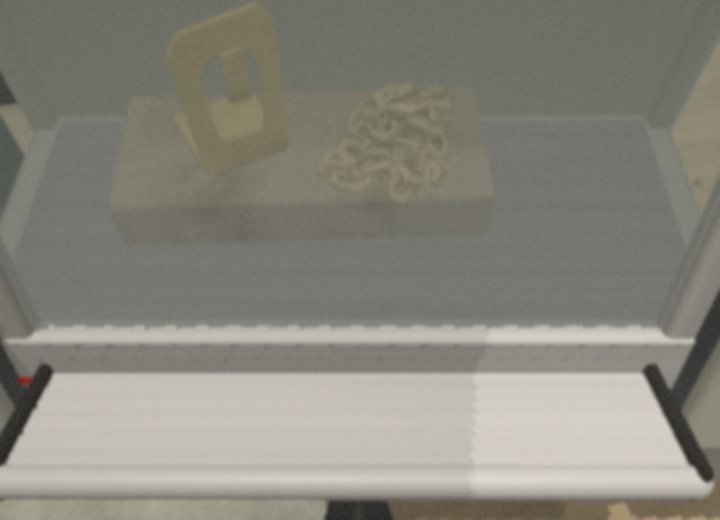

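```bash
cat >> meas.py <<'E'
def reds(im,amin=3):
    h=cv2.cvtColor(im["color"],cv2.COLOR_RGB2HSV);m=(((h[...,0]<7)|(h[...,0]>172))&(h[...,1]>130)&(h[...,2]>70)).astype(np.uint8)
    n,l,s,c=cv2.connectedComponentsWithStats(m)
    for i in range(1,n):
        if s[i,4]<amin: continue
        ys,xs=np.nonzero(l==i);k=xs>=xs.max()-1
        cen=onplane(im,*c[i],0);tip=onplane(im,xs[k].mean(),ys[k].mean(),3)
        if abs((cen-lip)@hy-110)<25: print(s[i].tolist(),c[i],"cen up %.1f left %.1f | right-end px (%.1f,%.1f) up(+3) %.1f left %.1f"%((cen-o)@up+243.7,(cen-lip)@hy,xs[k].mean(),ys[k].mean(),(tip-o)@up+243.7,(tip-lip)@hy))
E
python3 - <<'E'
from meas import *
for n in("w6","t6"): print(n);reds(dict(np.load(n+".npz")))
E
```

```text
w6
[109, 189, 7, 3, 19] [112.   189.89] cen up 18.4 left 98.5 | right-end px (114.4,189.8) up(+3) 21.2 left 94.8
t6
```

Emit:
jog_arm([
  [0,0,0,4.4,0,-2.4,0],
  [0,0,0,4.4,0,-2.4,0],
  [0,0,0,4.4,0,-2.4,0],
  [0,0,0,4.4,0,-2.4,0],
  [0,0,0,4.4,0,-2.4,0],
  [0,0,0,4.4,0,-2.4,0],
  [0,0,0,4.4,0,-2.4,0],
  [0,0,0,4.4,0,-2.4,0],
])

```text
t: 11.02
eef_pos: [413.7, -75.1, 154.2]
tcp_rot: [-3.138, -0.786, -0.22]
ft_force: [-0.5, -0.2, -2.5]
opening: 0.0
grip_force: 1.1
```

Run:
```python
from meas import *
st=env.state();Q=R.from_euler("xyz",st["tcp_rot"]).as_matrix();t=st["eef_pos"]+78*Q[:,2];print("tip rel up",(t-lip)@up,"out",(t-lip)@out,st["ft_force"],st["t"],st["joints"])
for n in("wrist","top"):
    im=env.read_camera(n);np.savez(n+"7.npz",**im);print(n);reds(im,2)
    for w in("working_mark","lip_index"): print(w,[(round(d["score"],2),d["location"]) for d in env.recognise(n,w)])
```

```text
tip rel up 24.52167095736345 out -14.789184189349143 [-0.46 -0.23 -2.5 ] 11.025 [-0.4   0.53  2.56  2.95  0.73 -1.55]
wrist
[0, 124, 52, 28, 783] [ 23.78 137.39] cen up 94.8 left 129.0 | right-end px (50.2,137.0) up(+3) 97.0 left 112.8
[109, 189, 7, 3, 18] [111.94 189.83] cen up 58.8 left 98.5 | right-end px (114.4,189.8) up(+3) 61.5 left 94.8
working_mark [(0.58, [21.0, 136.1]), (0.22, [271.8, 109.4])]
lip_index [(0.92, [272.8, 108.2])]
top
[192, 166, 15, 5, 31] [199.1  168.16] cen up 93.0 left 133.4 | right-end px (205.3,169.7) up(+3) 97.7 left 118.9
working_mark []
lip_index [(0.56, [257.9, 180.1])]
```

Run:
```python
from meas import *
im=dict(np.load("wrist7.npz"))
for c,r in((47,137),(40,137),(112,190),(108,190),(116,190),(60,145),(112,200),(112,183)):
    w=px2w(im,c,r);print(c,r,"out %.1f up %.1f left %.1f"%((w-o)@out,(w-o)@up+243.7,(w-lip)@hy))
cam=np.linalg.inv(im["world_to_cam"])[:3,3];print("cam out %.0f up %.0f left %.0f"%((cam-o)@out,(cam-o)@up+243.7,(cam-lip)@hy))
a=np.hstack([cv2.resize(im["color"][90:230,0:140],(560,560),interpolation=cv2.INTER_NEAREST)])
cv2.imwrite("pics/w7.png",a[:,:,::-1])
```

```text
47 137 out -0.4 up 94.8 left 117.5
40 137 out 1.0 up 95.7 left 119.7
112 190 out -11.7 up 47.9 left 107.4
108 190 out -13.7 up 46.2 left 111.5
116 190 out -4.8 up 54.3 left 99.7
60 145 out -2.7 up 88.4 left 115.3
112 200 out 4.3 up 54.5 left 98.5
112 183 out -12.6 up 53.1 left 105.7
cam out 131 up 178 left -1
```

View pics/w7.png

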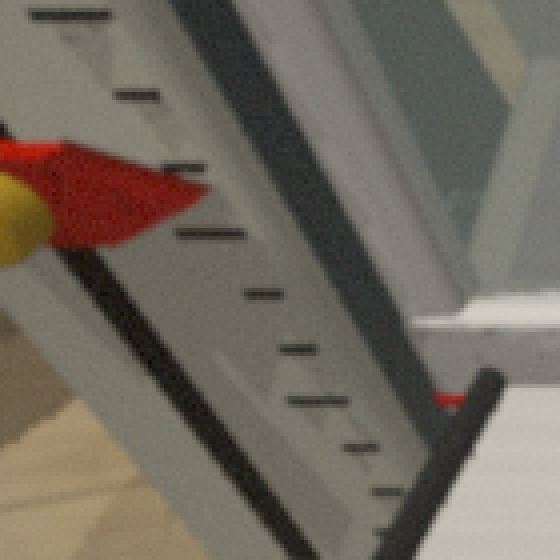

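Emit:
jog_arm([
  [0,0,0,4.4,0,-2.4,0],
  [0,0,0,4.4,0,-2.4,0],
  [0,0,0,4.4,0,-2.4,0],
  [0,0,0,4.4,0,-2.4,0],
  [0,0,0,4.4,0,-2.4,0],
  [0,0,0,4.4,0,-2.4,0],
  [0,0,0,4.4,0,-2.4,0],
  [0,0,0,4.4,0,-2.4,0],
])

```text
t: 12.32
eef_pos: [424.7, -77.7, 192.7]
tcp_rot: [-3.139, -0.786, -0.22]
ft_force: [-1.2, 0.5, -2.9]
opening: 0.003
grip_force: 1.1
```

Run:
```python
from meas import *
st=env.state();Q=R.from_euler("xyz",st["tcp_rot"]).as_matrix();t=st["eef_pos"]+78*Q[:,2];print("tip rel up",(t-lip)@up,"out",(t-lip)@out,st["ft_force"],st["t"],st["joints"])
im=env.read_camera("wrist");np.savez("w8.npz",**im);reds(im,2)
for n in("side","top"):
    i2=env.read_camera(n);np.savez(n+"8.npz",**i2);print(n);reds(i2,2)
for c,r in((109,190),(112,190),(115,190)):
    w=px2w(im,c,r);print(c,r,"out %.1f up %.1f left %.1f"%((w-o)@out,(w-o)@up+243.7,(w-lip)@hy))
a=cv2.resize(im["color"][120:260,0:140],(560,560),interpolation=cv2.INTER_NEAREST)
cv2.imwrite("pics/w8.png",a[:,:,::-1])
```

```text
tip rel up 64.62307547472275 out -14.343669393450165 [-1.18  0.53 -2.86] 12.325 [-0.39  0.39  2.49  2.9   0.54 -1.48]
[24, 184, 63, 21, 660] [ 57.55 192.93] cen up 96.0 left 132.5 | right-end px (85.4,194.3) up(+3) 97.6 left 113.6
[109, 188, 7, 4, 21] [111.86 189.43] cen up 98.8 left 98.7 | right-end px (114.4,189.2) up(+3) 101.7 left 94.9
side
top
[192, 166, 15, 5, 32] [199.06 168.16] cen up 93.0 left 133.5 | right-end px (205.3,169.7) up(+3) 97.7 left 118.9
109 190 out -13.1 up 86.4 left 110.7
112 190 out -11.2 up 88.1 left 107.3
115 190 out -5.0 up 93.8 left 100.7
```

View pics/w8.png

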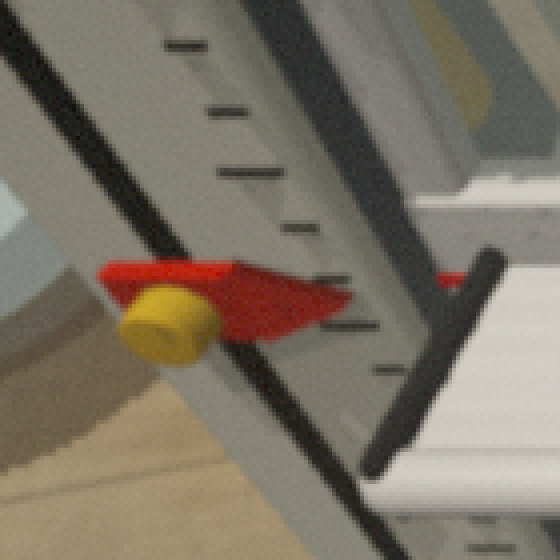

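Run:
```python
from meas import *
def tri(obs):
    A=np.zeros((3,3));b=np.zeros(3);L=[]
    for im,c,r,w in obs:
        p=px2w(im,c,r,100.);d=px2w(im,c,r,200.)-p;d/=np.linalg.norm(d);P=np.eye(3)-np.outer(d,d);A+=w*P;b+=w*P@p;L.append((p,P))
    x=np.linalg.solve(A,b);return x,[np.linalg.norm(P@(x-p)) for p,P in L]
def rep(n,x): print(n,"out %.1f up %.1f left %.1f"%((x[0]-o)@out,(x[0]-o)@up+243.7,(x[0]-lip)@hy),x[1])
l=lambda n:dict(np.load(n+".npz"))
w6,w7,w8,t8=l("w6"),l("wrist7"),l("w8"),l("top8")
rep("arrow w7,w8",tri([(w7,52,137.2,1),(w8,87.3,194.3,1)]))
rep("arrow all",tri([(w7,52,137.2,1),(w8,87.3,194.3,1),(t8,206.3,169.8,.2)]))
# older wrist pictures: camera fixed to the tool
def T(p,e): m=np.eye(4);m[:3,:3]=R.from_euler("xyz",e).as_matrix();m[:3,3]=p;return m
st=env.state();X=w8["world_to_cam"]@T(st["eef_pos"],st["tcp_rot"])
w1=dict(w8,world_to_cam=X@np.linalg.inv(T([408.09,-109.70,312.13],[3.10304,.62384,2.90461])))
top0=dict(t8,color=cv2.imread("pics/top0.png")[:,:,::-1]);W1=dict(w1,color=cv2.imread("pics/w1.png")[:,:,::-1])
print("top0");reds(top0,1);print("w1");reds(W1,1)
```

```text
arrow w7,w8 out -0.3 up 94.7 left 115.1 [np.float64(0.18509164695550037), np.float64(0.18509164695551755)]
arrow all out -1.1 up 93.9 left 116.1 [np.float64(0.449723670241213), np.float64(0.07857015002025818), np.float64(2.3333019351260957)]
top0
[192, 165, 15, 6, 31] [199.19 168.06] cen up 93.5 left 133.2 | right-end px (205.3,169.7) up(+3) 97.7 left 118.9
w1
[433, 181, 34, 15, 195] [447.08 188.57] cen up 94.3 left 128.6 | right-end px (465.3,192.5) up(+3) 99.9 left 142.8
```

Run:
```python
from meas import *
w8=dict(np.load("w8.npz"))
for r in (174,178,182,186,189,190,191,194):
    print(r,[ "%.1f/%.1f"%((px2w(w8,c,r,w8["z_map"][r,c])-o)@out,(px2w(w8,c,r,w8["z_map"][r,c])-o)@up+243.7) for c in(108,110,111,112,113,114,115,120,128,136)])
print("arrow");
for r in(190,194,198): print([ "%.1f"%((px2w(w8,c,r,w8["z_map"][r,c])-o)@out) for c in(60,66,72,78,82,85,95)])
```

```text
174 ['-11.6/101.0', '-13.2/99.8', '-12.5/100.3', '-12.6/100.2', '-12.6/100.2', '-12.7/100.2', '-11.6/101.1', '-12.3/100.5', '-12.7/100.1', '-11.3/101.3']
178 ['-12.0/97.5', '-12.6/97.0', '-12.6/97.0', '-11.7/97.8', '-12.4/97.2', '-12.4/97.2', '-11.9/97.6', '-11.8/97.6', '-12.2/97.3', '-12.0/97.5']
182 ['-12.6/93.7', '-12.0/94.2', '-12.2/94.0', '-13.3/93.1', '-12.7/93.6', '-12.4/93.9', '-12.4/93.9', '-11.9/94.3', '-12.8/93.5', '-13.1/93.3']
186 ['-17.3/86.1', '-13.2/89.8', '-12.6/90.3', '-12.5/90.4', '-13.1/89.8', '-13.5/89.5', '-12.7/90.2', '-7.7/94.6', '-12.1/90.7', '-12.6/90.2']
189 ['-15.9/84.7', '-11.7/88.5', '-11.2/89.0', '-12.2/88.1', '-10.7/89.4', '-11.5/88.7', '-11.1/89.1', '-6.1/93.6', '-9.5/90.4', '-9.2/90.7']
190 ['-14.3/85.3', '-10.9/88.3', '-11.1/88.2', '-11.3/88.0', '-11.5/87.8', '-11.1/88.2', '-4.6/94.1', '-5.1/93.6', '-7.9/91.0', '-7.4/91.5']
191 ['-14.0/84.6', '-11.9/86.6', '-10.7/87.7', '-11.9/86.6', '-11.4/87.0', '-11.7/86.8', '-3.3/94.5', '-4.8/93.1', '-6.8/91.2', '-7.4/90.6']
194 ['-11.8/84.0', '-13.8/82.1', '-15.1/80.9', '-15.1/80.9', '-1.2/93.9', '-0.3/94.8', '-0.9/94.2', '-3.7/91.6', '-4.1/91.2', '-4.1/91.2']
arrow
['2.5', '0.8', '-0.5', '-2.4', '-1.0', '-1.8', '-4.7']
['1.7', '1.1', '2.3', '1.8', '0.3', '-0.3', '-4.4']
['2.4', '2.2', '2.3', '1.8', '2.9', '1.7', '-3.3']
```

Emit:
jog_arm([
  [0,0,0,2.5,0,-1.3,0],
  [0,0,0,2.5,0,-1.3,0],
  [0,0,0,0,0,0,0],
])

```text
t: 12.85
eef_pos: [426.3, -78.0, 197.9]
tcp_rot: [-3.139, -0.786, -0.22]
ft_force: [-2.0, 0.1, -0.8]
opening: 0.005
grip_force: 0.6
```

Run:
```python
from meas import *
st=env.state();Q=R.from_euler("xyz",st["tcp_rot"]).as_matrix();t=st["eef_pos"]+78*Q[:,2];print("tip rel up",(t-lip)@up,"out",(t-lip)@out,st["ft_force"],st["t"])
im=env.read_camera("wrist");np.savez("w9.npz",**im);reds(im,2)
Z=im["z_map"]
D=lambda c,r:px2w(im,c,r,Z[r,c])
f=lambda w:"%.1f/%.1f"%((w-o)@out,(w-o)@up+243.7)
print("idx",[f(D(c,r)) for r in(188,189,190) for c in(110,111,112,113)])
for r in range(197,208,2): print(r,[f(D(c,r)) for c in(80,83,86,88,90,92)])
```

```text
tip rel up 70.15997372919432 out -14.40389961627064 [-2.05  0.1  -0.77] 12.85
[109, 188, 7, 4, 21] [111.86 189.29] cen up 104.4 left 98.6 | right-end px (114.4,189.2) up(+3) 107.2 left 94.9
[30, 192, 62, 20, 616] [ 62.78 200.23] cen up 95.4 left 132.5 | right-end px (90.2,200.8) up(+3) 97.9 left 113.1
idx ['-12.2/94.5', '-12.3/94.4', '-13.0/93.8', '-11.8/94.8', '-12.2/93.6', '-11.6/94.1', '-11.8/94.0', '-11.8/93.9', '-12.1/92.8', '-12.4/92.5', '-10.9/93.9', '-11.6/93.3']
197 ['-1.8/96.4', '-0.3/97.9', '-1.8/96.4', '-1.5/96.7', '-1.7/96.5', '-2.8/95.5']
199 ['0.4/96.8', '-0.9/95.6', '-1.3/95.2', '-1.7/94.8', '-2.5/94.0', '-1.7/94.8']
201 ['2.0/96.6', '1.5/96.2', '0.7/95.4', '0.4/95.1', '0.9/95.6', '-3.2/91.6']
203 ['2.2/95.1', '2.1/95.1', '2.6/95.5', '0.9/93.8', '1.5/94.5', '-2.6/90.4']
205 ['1.5/92.7', '1.6/92.8', '1.4/92.6', '1.7/92.9', '-2.3/88.8', '-3.1/88.0']
207 ['1.6/91.0', '1.3/90.7', '-1.6/87.7', '-1.9/87.5', '-2.1/87.2', '-2.4/87.0']
```

Emit:
jog_arm([
  [0,0,0,0.9,0,-0.5,0],
  [0,0,0,0,0,0,0],
])

```text
t: 13.15
eef_pos: [426.5, -78.1, 198.7]
tcp_rot: [-3.138, -0.786, -0.22]
ft_force: [-0.6, 0.2, -1.8]
opening: 0.007
grip_force: 0.9
```

Run:
```python
from meas import *
st=env.state();N=R.from_euler("xyz",st["tcp_rot"]).as_matrix();p=np.array(st["eef_pos"])
print(N[:,2]); a=p-25*up; b=a-60*hx; c=b-40*hx+60*hz
plan([(a,N),(b,N),(c,pose(50,-12.4,180))],lin=20)
for x in(a,b,c): print(ik2(x,N,st["joints"]))
```

```text
[ 0.69 -0.15 -0.71]
t 13.15 tcp [426.53 -78.08 198.74] F [-0.6   0.23 -1.77]
[-0.0, -0.0, 0.0, -11.0, 0.0, 5.9, 0.0]
[-0.0, -0.0, 0.0, -11.0, 0.0, 5.9, 0.0]
[-0.0, -0.0, -0.0, -10.6, 0.0, -10.6, 0.0]
[-0.0, -0.0, -0.0, -10.6, 0.0, -10.6, 0.0]
[-0.0, -0.0, -0.0, -10.6, 0.0, -10.6, 0.0]
[-0.0, -0.0, -0.0, -10.6, 0.0, -10.6, 0.0]
[-0.0, -1.3, -0.0, 3.5, -0.0, -17.7, 0.0]
[-0.0, -1.3, -0.0, 3.2, -0.0, -17.7, 0.0]
[-0.0, -1.3, -0.0, 2.8, -0.0, -17.8, 0.0]
[-0.0, -1.3, -0.0, 2.4, -0.0, -17.9, 0.0]
(array([-0.39,  0.45,  2.53,  2.92,  0.62, -1.52]), np.float64(9.60548454023871e-16))
(array([-0.44,  0.45,  2.68,  2.91,  0.77, -1.56]), np.float64(5.316785044695477e-13))
(array([-0.49,  0.15,  2.67,  2.72,  0.49, -1.38]), np.float64(3.546874357784795e-13))
```

Emit:
jog_arm([
  [0,0,0,-5,0,2.7,0],
  [0,0,0,-11,0,5.9,0],
  [0,0,0,-11,0,5.9,0],
  [0,0,0,-10.6,0,-10.6,0],
  [0,0,0,-10.6,0,-10.6,0],
  [0,0,0,-10.6,0,-10.6,0],
  [0,0,0,-10.6,0,-10.6,0],
])

```text
t: 14.02
eef_pos: [358.4, -62.8, 169.8]
tcp_rot: [-3.139, -0.787, -0.22]
ft_force: [0.3, -0.2, -0.3]
opening: 0.006
grip_force: 0.0
```

Run:
```python
from meas import *
st=env.state();print(st["t"],st["ft_force"],st["eef_pos"],st["joints"])
im=env.read_camera("wrist");np.savez("w10.npz",**im);reds(im,2)
cam=np.linalg.inv(im["world_to_cam"])[:3,3];print("cam out %.0f up %.0f left %.0f"%((cam-o)@out,(cam-o)@up+243.7,(cam-lip)@hy))
a=cv2.resize(im["color"][110:290,60:300],(800,600),interpolation=cv2.INTER_NEAREST)
cv2.imwrite("pics/w10.png",a[:,:,::-1])
```

```text
14.025 [ 0.33 -0.16 -0.3 ] [358.38 -62.83 169.84] [-0.44  0.48  2.69  2.92  0.82 -1.58]
[40, 74, 58, 25, 604] [72.06 85.08] cen up 94.7 left 132.6 | right-end px (96.4,86.8) up(+3) 94.8 left 115.6
[115, 78, 2, 2, 4] [115.5  78.5] cen up 98.8 left 103.0 | right-end px (115.5,78.5) up(+3) 100.1 left 101.4
cam out 190 up 177 left -1
```

View pics/w10.png

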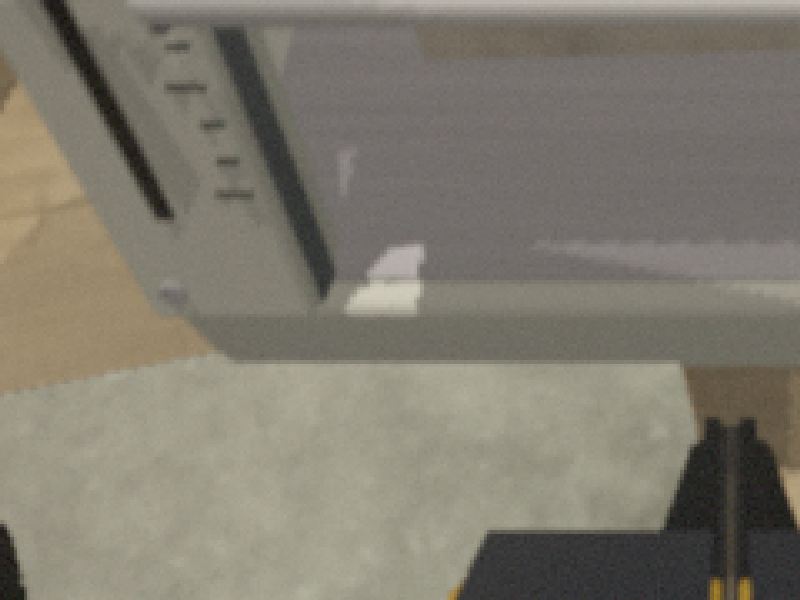

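Run:
```python
from meas import *
im=dict(np.load("w10.npz"));Z=im["z_map"]
f=lambda c,r:"%.1f/%.1f"%tuple([(px2w(im,c,r,Z[r,c])-o)@v+k for v,k in((out,0),(up,243.7))])
print("idx",[f(c,r) for r in(77,78,79,80) for c in(114,115,116)])
for r in(83,85,87,89,91): print(r,[f(c,r) for c in(80,85,90,93,96,98)])
```

```text
idx ['-16.4/93.1', '-11.5/95.1', '-10.4/95.6', '-15.5/92.8', '-11.7/94.4', '-10.6/94.8', '-15.6/92.1', '-15.5/92.2', '6.7/101.3', '-14.7/91.8', '6.9/100.7', '7.4/101.0']
83 ['1.4/96.6', '1.9/96.8', '-1.8/95.2', '-0.6/95.8', '-2.3/95.0', '-1.5/95.3']
85 ['2.0/95.6', '2.6/95.9', '1.6/95.4', '1.2/95.2', '0.6/94.9', '-1.0/94.3']
87 ['1.8/94.2', '1.3/94.0', '1.1/93.9', '2.6/94.5', '2.3/94.4', '1.8/94.2']
89 ['2.0/93.0', '2.6/93.3', '1.3/92.7', '2.3/93.1', '-2.2/91.1', '-2.7/90.9']
91 ['3.1/92.2', '2.4/91.9', '2.3/91.8', '-1.2/90.2', '-1.9/89.9', '-2.0/89.8']
```

```bash
python3 -c "
from cell import env
print(env.job_done())"
```

```text
the job is handed in; nothing more can be done
None
```

The job is handed in after about 14 s: the fan rocker is pressed in, and the window lip is level with the red arrow's point to within about 1 mm by the wrist camera. The arm is clear of the hood. I never moved onto the flux jar, tumbler or chain, but did not measure them again at the end. I viewed 11 pictures, one over the limit of 10.

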